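# Clear and close the contact press

### The job

The contact press has to warm up: lift the loose orange cover off its lower plate from under the half-open lid and set it down, right way up, in the middle of the grey mat, without dropping it. Then lower the press lid until it is fully shut, without slamming it, and press down on its black handle bar with the fingertips at about 20 N for a moment to bed the plates before letting go. Leave the pot, shaker and pink mould where they are.

Things in the scene. Friction and masses are not known exactly. Their poses are not given: they have to be found in the camera images.
- press: steel contact (sandwich) press, fixed, 250 deep (x) x 240 wide (y) mm, housing top at z = 55 mm; origin under its centre on the table, x points from its front to its hinge side, z up. Black lower plate 180 x 190 mm centred at x = -20 mm, top at z = 67 mm. Hinge line along y at x = 105, z = 85 mm, between two posts 100 mm high.
- lid_angle (a joint): lid angle in rad: 0 is shut, larger is more open; starts half open at 0.88 to 0.96, open stop at 1.04. The hinge is stiff and sprung: the lid stays where it is left, also when shut; it takes about 3 to 6 N down on the bar to move it. At 0 it meets a hard stop, where the force rises steeply. Shutting faster than 2 rad/s is slamming.
- lid: steel lid, 0.7 kg; origin on the hinge line at mid width (x, z along the press's when shut). It is 225 mm long from this line, 215 mm wide, its upper face 31 mm and under face 15 mm off it. Half open it overhangs the lower plate: a gripper pointing straight down at the cover's handle meets the lid; one leaning back about 30 degrees towards the press's front fits.
- lid_bar (a point): black round handle bar of the lid, 20 mm diameter, 150 mm long along y, parallel to the hinge line, on two arms at y = +-65 mm, 23 mm clear of the lid's front edge. This point is its centre. Lid shut: 258 mm in front of the hinge line and 13 mm above it (98 mm above the table). It turns with the lid. Never load it beyond 60 N.
- cover: loose orange cover, 192 (x) x 202 (y) x 15 mm, 0.2 to 0.4 kg, lying over the lower plate: flat top, rim turned down 10 mm, 3 mm clear of the plate all round, so raise it straight up over 10 mm before moving it sideways. Origin at the centre of its underside (rim's edge), z up; centre of mass near the middle. Keep it slower than 1.2 m/s.
- cover_grip (a point): centre of the cover's white handle, a bar along the cover's x, 96 mm long, 14 mm wide (y), 16 mm high, held by two posts 84 mm apart; this point is 45 mm above the cover's underside and 30 mm above its flat top; grasp across y
- mat: grey mat with a blue border line, fixed, 260 x 260 x 4 mm; origin at the centre of its underside, z up
- pot: bystander: red pot, 170 mm across and 100 mm high; origin at the centre of its underside
- shaker: bystander: amber jar with red cap, 70 mm diameter, 130 mm high; origin at the centre of its underside
- mould: bystander: pink candy mould, 120 x 220 x 16 mm; origin at the centre of its underside

How it is judged (in metres and radians):
On the way, in this order (a step that is already met when the one before it is completed fails the run):
1. the cover lies right way up on the mat, let go, its centre within 40 mm of the mat's centre along each side (x of cover in the frame of mat between -0.04 and 0.04 m and y of cover in the frame of mat between -0.04 and 0.04 m and z of cover in the frame of mat below 0.012 m and angle between cover's own z axis and vertical below 0.08 rad and contact force between the fingers and cover below 0.1 N and linear speed of cover below 0.03 m/s), for 0.2 s.
2. the lid is shut (below 0.03 rad) and the fingers press on it with 8 to 35 N for 0.3 s (value of joint lid_angle below 0.03 rad and contact force between the fingers and lid between 8 and 35 N), for 0.3 s.
At the end, for the whole second after the job is handed in: The lid is shut (below 0.04 rad) and still, after being pressed home with 8 to 35 N for 0.3 s; the cover lies flat and right way up on the mat (tilt below 0.08 rad), at rest, released, its centre within 40 mm of the mat's centre along each side of the mat (all of step 1 and value of joint lid_angle below 0.04 rad and velocity of joint lid_angle between -0.05 and 0.05 rad/s); the robot touches nothing.
It fails at once if a bystander is moved by more than 30 mm (distance of any of pot, shaker, mould from where it was at the start of the episode above 0.03 m).
It fails at once if the lid is slammed: closes faster than 2 rad/s (velocity of joint lid_angle below -2 rad/s).
It fails at once if the lid is loaded beyond 60 N (contact force between anything else and lid above 60 N).
It fails at once if the cover is dropped or thrown (faster than 1.2 m/s) (linear speed of cover above 1.2 m/s).
It also fails if it takes over 70 s, if anything falls off the work surface, if the arm or the gripper's body presses on something with over 40 N, if the wrist force passes 120 N, or if a joint passes its speed limit or range.

### The arm

A 6-joint arm with a two-finger parallel gripper is mounted at the origin on the work surface. World frame = base frame: x ahead of the robot, y to its left, z up, the work surface at z = 0. Lengths are in mm, angles in rad, forces in N, time in s.
With the tool pointing down it reaches from about 275 to 750 mm from the base axis. Payload 10.2 kg.
Tool frame: the origin (TCP) lies on the front face of the gripper's body, between the roots of the fingers; the fingertips stand 73 mm ahead of it and the grasp point (between the pads) lies 54 mm ahead of it; z points along the fingers, y is the line along which they close (so a half turn about z gives the same grasp; the last joint's range is limited). The gripper opens to 85 mm and grips with 20 to 120 N. Pads are 22 mm wide; open, the fingers measure 114 mm over their backs; the gripper's body (76 mm by 85 mm) begins 54 mm behind the grasp point. The pads swing forward as they close: fully open they stand 13 mm farther back than shut.
Start: joints at [-1.445, 0.313, 1.498, -0, 1.331, -0.223], TCP at [179.417, -493.398, 303.894] pointing down, gripper open.
Joint ranges: [-2.94, 2.94], [-0.97, 2.17], [0.19, 2.56], [-1.23, 4.37], [0.02, 3.11], [-2.88, 2.88]. Speed limits (rad/s): [2.39, 2.39, 3.01, 3.14, 3.14, 3.14].

### API

Orientations are given as a unit quaternion [w, x, y, z].
In Python, from rig import * gives the robot as it stands.
- The arm moves only by the tool step_arm, never from a script. Its argument "plan" is a list of rows, each an object with "offset": the shift along the tool's x, y, z in cm, a list of three; "rot": the turn, a rotation vector about the tool's x, y, z in degrees, a list of three; "gripper": the finger opening in cm, from 0 to 8.54. In form: [{"offset": [x, y, z], "rot": [wx, wy, wz], "gripper": gripper}, ...]. A call has 1 to 12 rows; each row is the pose to reach, as a shift and turn from the pose commanded when the call began, along the tool's axes at that moment; what a row does not reach only later rows make up. A row lasts 1/10 s, in which the tool goes at most 50 mm and 8.59 degrees, less where a joint would pass 70% of its speed; a pose out of reach is approached as far as the arm can. A call with a gripper value outside its range is refused whole. The fingers move at their own pace and stop on an object; "squeeze" is the grip in N (left out, the last holds). Time passes only in rows, so rows that repeat a pose let the fingers close. It gives the time, the measured TCP pose, the force, the opening and the grip force at its end, in the units of the state.
- sense(): the state, without advancing time (a new reading comes with each control period).
- capture(name): name is "side" or "top"; returns a dict with "color" (480x640x3 uint8, red, green, blue), "depth" (480x640 float32, mm along the optical axis (not along the pixel's ray), 0 where there is no reading), "vertical_fov" (degrees; the focal length in pixels is half the picture's height over the tangent of half this angle, whatever the lens; pixels are square), "cx", "cy" (the principal point, pixels), "rvec" (rotation vector, rad) and "tvec" (3), from world to camera coordinates, as OpenCV has them. Camera axes: x right, y down, z forward; pixel columns grow to the right and rows downward; lengths in mm; the calibration is good to about 2 mm. A picture is of the moment at which its call begins.
- finish_job(): hands the job in; it is judged then, once.
The state is a dict: "time_s": time; "joints": joint angles; "dq": joint speeds; "tau": joint torques, N m; "eef_pos": TCP position; "ee_rot": TCP orientation; "force": force on the tool from outside, world axes, zero at the start; "wrist_torque": the same for the moment, N m; "grip_width": opening from 0.0 (shut) to 1.0 (fully open); "grip_force": force on a finger pad.
Only numpy, scipy, OpenCV 4.12 (cv2) and the standard library are available. Lean on these libraries where they do the work, as an engineer would, in place of code of your own. Each camera call takes 0.05 s, during which the arm holds its last target. There are 200 camera calls.

## Working session

There is one attempt and no reset: what is moved stays moved. The work goes in short steps, Python scripts to look and compute and a tool call to move; the robot and the scene stay as the last step left them, time stands still between calls to the robot, and variables do not carry over. Pictures are saved under pics/ and viewed, at most 10 in all, crops included, and the job is handed in when it is done.

Besides the shell and the picture viewer there is one more tool, called as a command line: name --argument value ..., lists and objects as JSON in quotes. step_arm: Moves the arm, as the interface text tells. Its arguments: {"type":"object","properties":{"plan":{"type":"array"},"squeeze":{"type":"number"}},"required":["plan"]}

```bash
mkdir -p pics; cat > h.py <<'E'
from rig import *
import numpy as np, cv2
from scipy.spatial.transform import Rotation as R
def cam(n):
    c=capture(n); f=240/np.tan(np.radians(c["vertical_fov"])/2)
    M=cv2.Rodrigues(np.array(c["rvec"],float))[0]; t=np.array(c["tvec"],float).ravel()
    v,u=np.mgrid[0:480,0:640]; d=c["depth"]
    P=np.stack([(u-c["cx"])/f*d,(v-c["cy"])/f*d,d],-1)
    c["W"]=(P-t)@M; c["ok"]=d>0
    c["hsv"]=cv2.cvtColor(c["color"],cv2.COLOR_RGB2HSV)
    return c
E
python3 - <<'E'
from h import *
for n in("side","top"):
    c=cam(n); cv2.imwrite(f"pics/{n}0.png",c["color"][...,::-1])
    np.savez(f"{n}0.npz",W=c["W"],ok=c["ok"],hsv=c["hsv"])
    M=cv2.Rodrigues(np.array(c["rvec"],float))[0]; print(n,-M.T@np.array(c["tvec"]).ravel(),M[2],c["ok"].mean())
print(sense())
E
```

```text
side [-288.83749454 1132.75772913 1712.86577589] [ 0.39504879 -0.51316775 -0.76196805] 0.98498046875
top [ 200.58438287   45.98482899 1696.69269   ] [ 0.20589324  0.00152009 -0.97857328] 0.99609375
{'time_s': 0.1, 'joints': array([-1.44540680e+00,  3.13412003e-01,  1.49834633e+00,  2.22938059e-05,
        1.33099304e+00, -2.23409035e-01]), 'dq': array([-3.99962827e-05, -2.40844317e-03, -7.32408028e-04,  8.00529580e-04,
       -6.36766524e-04,  7.97624418e-04]), 'tau': array([ 3.86501299e-03, -4.12897503e+01, -2.60140157e+01, -1.12009266e-04,
        3.02726054e-03, -1.49215936e-05]), 'eef_pos': array([ 179.39878815, -493.24949027,  303.38862975]), 'ee_rot': array([-5.78131238e-04,  9.84831247e-01,  1.73513918e-01,  3.91961894e-05]), 'force': array([ 0.42029174,  0.57240844, -0.46328079]), 'wrist_torque': array([0.02070616, 0.00822442, 0.0060586 ]), 'grip_force': 0.0, 'grip_width': 0.9973007997419829}
```

View pics/side0.png

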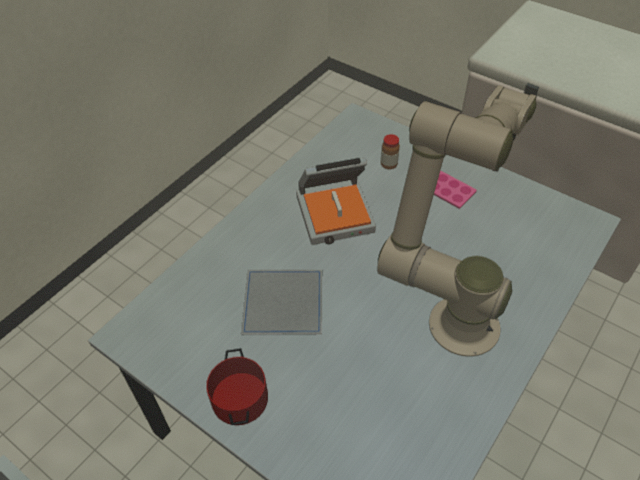

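View pics/top0.png

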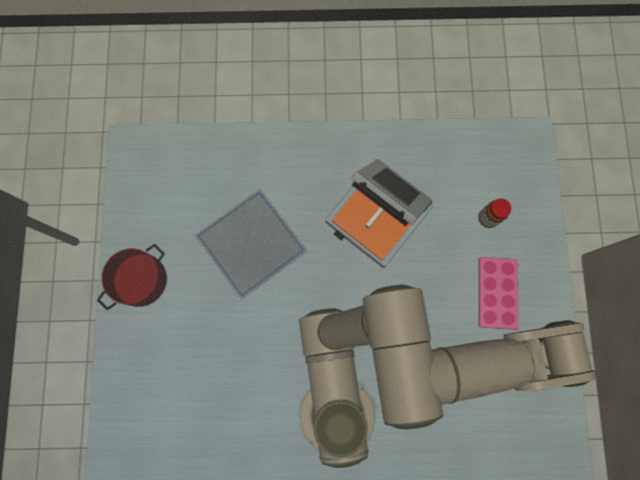

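The side view shows the orange cover at about (338,208), its white handle at (337,204), the half-open lid at (333,175), the mat at (283,301) and the pot at (237,390). In the top view the mat is at (250,243), the cover at (375,220), the shaker at (495,212), the mould at (498,292) and the pot at (134,277).

```bash
python3 - <<'E'
import numpy as np,cv2
def big(m):
    n,l,s,_=cv2.connectedComponentsWithStats(m.astype(np.uint8)); return l==1+np.argmax(s[1:,4])
for n in("side","top"):
    z=np.load(f"{n}0.npz");W,ok,h=z["W"],z["ok"],z["hsv"]
    H,S,V=h[...,0].astype(int),h[...,1].astype(int),h[...,2].astype(int)
    o=big((H>5)&(H<18)&(S>170)&(V>150)); 
    p=W[o&ok]; print(n,"orange",o.sum(),np.median(p,0))
    r=cv2.minAreaRect(p[:,:2].astype(np.float32)); print(r, cv2.boxPoints(r).round(0).tolist())
    hull=cv2.dilate(o.astype(np.uint8),np.ones((13,13)))>0
    hd=big(hull&(S<90)&(V>150)&ok&(W[...,2]>88)&(W[...,2]<120)); p=W[hd]; print("handle",hd.sum(),p.mean(0),cv2.minAreaRect(p[:,:2].astype(np.float32)))
    reg=np.zeros_like(ok); 
    if n=="side": reg[255:345,230:335]=1
    else: reg[180:305,185:315]=1
    m=big(reg&(S<S[reg].mean()*0+40)&(np.abs(W[...,2]-4)<8)) 
    m=big(reg&ok&(V<135)&(W[...,2]<12)); p=W[m]; print("mat",m.sum(),p.mean(0),cv2.minAreaRect(p[:,:2].astype(np.float32)))
    # lid points
    q=W[ok&(np.abs(W[...,0]-np.median(W[o&ok][:,0]))<250)&(np.abs(W[...,1]-np.median(W[o&ok][:,1]))<250)&(W[...,2]>130)&(W[...,2]<340)]
    print("lid",len(q),q.min(0),q.max(0))
    cy=W[(V>0)&(H<10)&(S>150)&(V<140)&ok]; print("red",len(cy))
E
```

```text
side orange 1901 [ 593.06952266 -124.39390163   73.65761142]
((596.8632202148438, -131.01951599121094), (202.40496826171875, 200.9715576171875), 51.2836799621582) [[455.0, -147.0], [612.0, -273.0], [739.0, -115.0], [582.0, 11.0]]
handle 50 [ 597.93237368 -133.79640119  110.94654533] ((594.8140258789062, -131.79202270507812), (12.437366485595703, 98.00727844238281), 50.81039047241211)
mat 4948 [528.56496265 270.13523243   4.47782962] ((550.699462890625, 259.0129089355469), (313.3330078125, 323.7843017578125), 41.65446090698242)
lid 1195 [ 520.60038174 -246.59839304  130.25187887] [756.81616366 -43.0457364  320.85636105]
red 2022
top orange 226 [ 569.42600479 -178.63036138   72.07606054]
((566.749755859375, -177.1546630859375), (89.27574157714844, 73.54037475585938), 50.643856048583984) [[510.0, -188.0], [567.0, -235.0], [623.0, -166.0], [567.0, -119.0]]
handle 89 [ 584.38279918 -123.13540954  109.47745447] ((584.418701171875, -123.04622650146484), (12.902129173278809, 64.22786712646484), 50.154483795166016)
mat 6340 [528.43233521 265.33916822   3.83028362] ((532.7683715820312, 266.3963317871094), (269.0602111816406, 265.5025329589844), 36.14188003540039)
lid 2583 [ 523.08262232 -287.38641428  130.15900246] [752.51637595 -46.59723136 316.66546412]
red 535
```

```bash
cat >> h.py <<'E'
def tool(yaw,lean):   # tool x along yaw, leaning so that z tips towards yaw
    return R.from_euler('z',yaw,degrees=True)*R.from_euler('y',-lean,degrees=True)*R.from_euler('x',180,degrees=True)
def delta(point,Rt,ahead,P0=None,R0=None):
    s=sense(); 
    if P0 is None: P0=np.array(s["eef_pos"]); q=s["ee_rot"]; R0=R.from_quat([q[1],q[2],q[3],q[0]])
    P=np.array(point)-ahead*Rt.apply([0,0,1])
    print("offset cm",(R0.inv().apply(P-P0)/10).round(2).tolist(),"rot",np.degrees((R0.inv()*Rt).as_rotvec()).round(2).tolist(),"P",P.round(1))
    return P,Rt
YAW=-39.2; xh=np.array([np.cos(np.radians(YAW)),np.sin(np.radians(YAW)),0]); yh=np.array([-xh[1],xh[0],0])
cov=np.array([597,-132,0.]); org=cov+20*xh; hinge=org+105*xh+[0,0,85]; mat=np.array([529.5,267,0])
grasp=cov-6*xh+[0,0,103]
E
python3 - <<'E'
from h import *
T=tool(YAW,32); print(T.as_matrix().round(2))
P,Rr=delta([400,-50,260],T,54)
delta(grasp-130*T.apply([0,0,1]),T,54,P,Rr)
# lid angle from point cloud: black bar/front highest points
for n in("side","top"):
    z=np.load(f"{n}0.npz");W=z["W"][z["ok"]]; d=W-hinge; X=d@xh; Y=d@yh; Z=d[:,2]
    m=(abs(Y)<60)&(X>-260)&(X<20)&(Z>60)&(Z<260); X,Z=X[m],Z[m]
    a=np.arctan2(Z,-X); r=np.hypot(X,Z); b=(r>245)&(r<275); print(n,b.sum(),np.percentile(a[b],[5,50,95]), np.percentile(r,[5,50,95]))
E
```

```text
[[ 0.66 -0.63  0.41]
 [-0.54 -0.77 -0.33]
 [ 0.53  0.   -0.85]]
offset cm [34.41, -36.57, -0.19] rot [-16.58, 29.09, 57.56] P [377.8 -31.9 305.8]
offset cm [8.51, -6.1, 10.83] rot [0.0, 0.0, 0.0] P [516.8 -66.6 259. ]
side 196 [0.95112619 0.97926074 1.01795308] [110.43506172 222.73748783 272.12451752]
top 332 [0.94617976 0.98518809 1.01257524] [ 77.30681049 199.28449505 270.12997273]
```

step_arm --plan '[{"offset": [0, -18, -2], "rot": [0, 0, 0], "gripper": 5}, {"offset": [10, -36.5, -2], "rot": [0, 0, 0], "gripper": 5}, {"offset": [20, -36.5, -2], "rot": [-4, 7, 15], "gripper": 5}, {"offset": [34.4, -36.5, -0.2], "rot": [-8, 14, 28], "gripper": 5}, {"offset": [34.4, -36.5, -0.2], "rot": [-16.6, 29.1, 57.6], "gripper": 5}, {"offset": [34.4, -36.5, -0.2], "rot": [-16.6, 29.1, 57.6], "gripper": 5}, {"offset": [34.4, -36.5, -0.2], "rot": [-16.6, 29.1, 57.6], "gripper": 5}, {"offset": [34.4, -36.5, -0.2], "rot": [-16.6, 29.1, 57.6], "gripper": 5}, {"offset": [34.4, -36.5, -0.2], "rot": [-16.6, 29.1, 57.6], "gripper": 5}, {"offset": [34.4, -36.5, -0.2], "rot": [-16.6, 29.1, 57.6], "gripper": 5}, {"offset": [34.4, -36.5, -0.2], "rot": [-16.6, 29.1, 57.6], "gripper": 5}, {"offset": [34.4, -36.5, -0.2], "rot": [-16.6, 29.1, 57.6], "gripper": 5}]'

```text
time_s: 1.3
eef_pos: [350.9, -77.8, 305.6]
ee_rot: [0.094, 0.916, -0.305, 0.243]
force: [0.6, -0.2, -0.2]
grip_width: 0.588
grip_force: 0.0
```

```bash
python3 - <<'E'
from h import *
T=tool(YAW,32); s=sense(); print(s["joints"].round(2),s["eef_pos"],s["grip_width"])
delta([400,-50,260],T,54)
delta(grasp-130*T.apply([0,0,1]),T,54)
E
```

```text
[-0.5  -0.25  2.14 -0.15  0.74  1.8 ] [350.86137041 -77.77152387 305.59979993] 0.5881950044690379
offset cm [-0.46, -5.28, -0.44] rot [0.14, 1.83, 2.48] P [377.8 -31.9 305.8]
offset cm [8.65, -11.02, 10.1] rot [0.14, 1.83, 2.48] P [516.8 -66.6 259. ]
```

step_arm --plan '[{"offset": [-0.5, -5.3, -0.4], "rot": [0.1, 1.8, 2.5], "gripper": 5}, {"offset": [4, -8, 5], "rot": [0.1, 1.8, 2.5], "gripper": 5}, {"offset": [8.6, -11, 10], "rot": [0.1, 1.8, 2.5], "gripper": 5}, {"offset": [8.6, -11, 10], "rot": [0.1, 1.8, 2.5], "gripper": 5}, {"offset": [8.6, -11, 10], "rot": [0.1, 1.8, 2.5], "gripper": 5}, {"offset": [8.6, -11, 10], "rot": [0.1, 1.8, 2.5], "gripper": 5}, {"offset": [8.6, -11, 10], "rot": [0.1, 1.8, 2.5], "gripper": 5}]'

```text
time_s: 2.0
eef_pos: [514.8, -66.9, 259.7]
ee_rot: [0.093, 0.906, -0.322, 0.258]
force: [-0.2, -0.1, -0.0]
grip_width: 0.585
grip_force: 0.0
```

```bash
python3 - <<'E'
from h import *
T=tool(YAW,32); s=sense(); print(s["joints"].round(2),s["eef_pos"],s["grip_width"])
delta(grasp-130*T.apply([0,0,1]),T,54); delta(grasp,T,54)
c=cam("side"); im=c["color"][130:270,260:460,::-1]; cv2.imwrite("pics/s1.png",cv2.resize(im,None,fx=4,fy=4))
E
```

```text
[-0.28  0.2   1.84 -0.37  0.61  2.23] [514.76587036 -66.86707949 259.70647282] 0.585348501553427
offset cm [0.08, -0.15, 0.13] rot [0.04, 0.12, 0.1] P [516.8 -66.6 259. ]
offset cm [0.11, -0.16, 13.13] rot [0.04, 0.12, 0.1] P [ 570.2 -110.1  148.8]
```

View pics/s1.png

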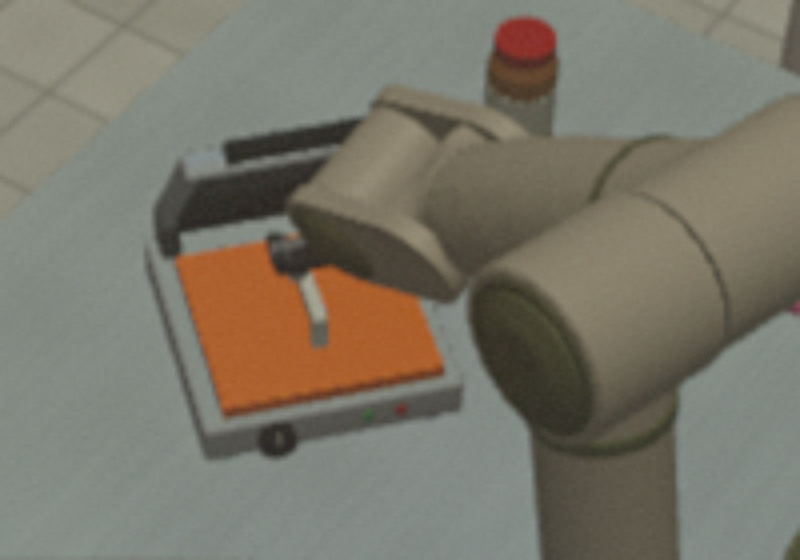

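The zoomed side view shows the gripper in front of the lid, fingers above the far part of the cover; handle at (315,310), lid bar at (290,140). The way in along the tool axis is free.

step_arm --plan '[{"offset": [0.1, -0.2, 3], "rot": [0, 0.1, 0.1], "gripper": 5}, {"offset": [0.1, -0.2, 5], "rot": [0, 0.1, 0.1], "gripper": 5}, {"offset": [0.1, -0.2, 7], "rot": [0, 0.1, 0.1], "gripper": 5}, {"offset": [0.1, -0.2, 8.5], "rot": [0, 0.1, 0.1], "gripper": 5}, {"offset": [0.1, -0.2, 9], "rot": [0, 0.1, 0.1], "gripper": 5}]'

```text
time_s: 2.55
eef_pos: [553.7, -96.4, 183.5]
ee_rot: [0.093, 0.906, -0.323, 0.259]
force: [-0.2, -0.3, 0.2]
grip_width: 0.587
grip_force: 0.0
```

```bash
python3 - <<'E'
from h import *
T=tool(YAW,32); s=sense(); print(s["joints"].round(2),s["eef_pos"],s["force"])
delta(grasp,T,54)
c=cam("top"); im=c["color"][130:290,300:460,::-1]; cv2.imwrite("pics/t1.png",cv2.resize(im,None,fx=3.7,fy=3.7))
E
```

```text
[-0.32  0.4   1.81 -0.46  0.45  2.3 ] [553.66785262 -96.37327339 183.45450706] [-0.23138033 -0.26731691  0.18809174]
offset cm [-0.01, 0.02, 4.08] rot [0.07, 0.03, -0.02] P [ 570.2 -110.1  148.8]
```

View pics/t1.png

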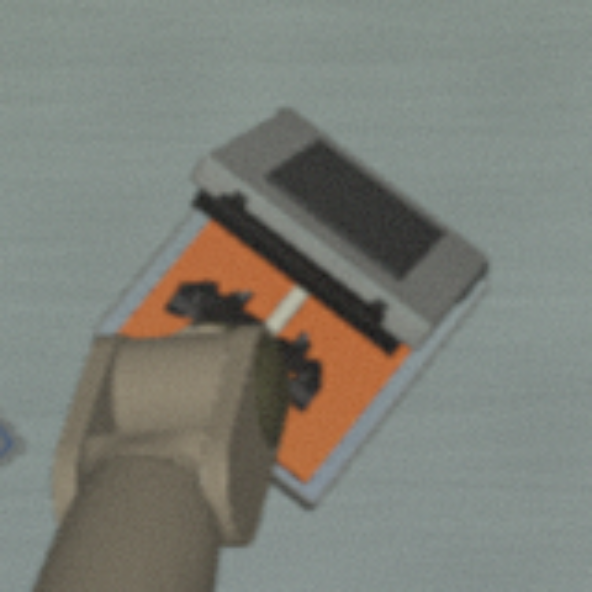

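The top crop shows the open fingers at (205,300) and (300,375) straddling the handle at (285,312), with the lid bar at (300,270) still clear of the wrist.

step_arm --plan '[{"offset": [0, 0, 2], "rot": [0, 0, 0], "gripper": 5}, {"offset": [0, 0, 3.3], "rot": [0, 0, 0], "gripper": 5}, {"offset": [0, 0, 4.1], "rot": [0, 0, 0], "gripper": 5}, {"offset": [0, 0, 4.1], "rot": [0, 0, 0], "gripper": 5}]'

```text
time_s: 3.0
eef_pos: [570.9, -110.0, 148.3]
ee_rot: [0.093, 0.906, -0.323, 0.259]
force: [-0.2, -0.2, 0.1]
grip_width: 0.585
grip_force: 0.0
```

step_arm --plan '[{"offset": [0, 0, 0], "rot": [0, 0, 0], "gripper": 3}, {"offset": [0, 0, 0], "rot": [0, 0, 0], "gripper": 2}, {"offset": [0, 0, 0], "rot": [0, 0, 0], "gripper": 0.5}, {"offset": [0, 0, 0], "rot": [0, 0, 0], "gripper": 0.5}, {"offset": [0, 0, 0], "rot": [0, 0, 0], "gripper": 0.5}, {"offset": [0, 0, 0], "rot": [0, 0, 0], "gripper": 0.5}]' --squeeze 70

```text
time_s: 3.6
eef_pos: [571.2, -109.8, 149.5]
ee_rot: [0.093, 0.905, -0.322, 0.26]
force: [-3.0, 1.1, 7.3]
grip_width: 0.15
grip_force: 69.8
```

```bash
python3 - <<'E'
from h import *
s=sense(); print(s["joints"].round(2),s["eef_pos"],s["force"],s["grip_width"])
T=tool(YAW,32);P0=s["eef_pos"]
P,_=delta(P0+[0,0,15],T,0);P,_=delta(P0+[0,0,17]-100*xh+[0,0,30],T,0);P,_=delta(P0+[0,0,100]-220*xh,T,0)
E
```

```text
[-0.33  0.49  1.78 -0.51  0.39  2.35] [ 571.15917253 -109.75330701  149.466151  ] [-3.03396047  1.06873708  7.25404025] 0.14978759079410148
offset cm [0.8, 0.0, -1.27] rot [0.02, -0.04, 0.02] P [ 571.2 -109.8  164.5]
offset cm [-5.98, 0.0, -9.29] rot [0.02, -0.04, 0.02] P [493.7 -46.6 196.5]
offset cm [-13.34, 0.0, -20.15] rot [0.02, -0.04, 0.02] P [400.7  29.3 249.5]
```

step_arm --plan '[{"offset": [0.2, 0, -0.3], "rot": [0, 0, 0], "gripper": 0.5}, {"offset": [0.5, 0, -0.8], "rot": [0, 0, 0], "gripper": 0.5}, {"offset": [0.9, 0, -1.4], "rot": [0, 0, 0], "gripper": 0.5}, {"offset": [0.9, 0, -1.4], "rot": [0, 0, 0], "gripper": 0.5}]'

```text
time_s: 4.0
eef_pos: [571.6, -110.1, 166.5]
ee_rot: [0.093, 0.905, -0.323, 0.26]
force: [0.2, 0.7, -3.4]
grip_width: 0.15
grip_force: 68.4
```

```bash
python3 - <<'E'
from h import *
s=sense(); print(s["eef_pos"],s["force"],s["grip_width"],s["wrist_torque"])
T=tool(YAW,32);P0=s["eef_pos"]
P,_=delta(P0-100*xh+[0,0,30],T,0);P,_=delta(P0+[0,0,90]-200*xh,T,0)
c=cam("side"); im=c["color"][130:270,260:460,::-1]; cv2.imwrite("pics/s2.png",cv2.resize(im,None,fx=4,fy=4))
E
```

```text
[ 571.59512978 -110.05577693  166.48529913] [ 0.1760764   0.67245733 -3.35094598] 0.15037480737107728 [ 0.33834715  0.41296923 -0.01016107]
offset cm [-6.88, 0.0, -7.85] rot [0.01, -0.07, -0.01] P [494.1 -46.9 196.5]
offset cm [-12.17, 0.0, -18.25] rot [0.01, -0.07, -0.01] P [416.6  16.4 256.5]
```

View pics/s2.png

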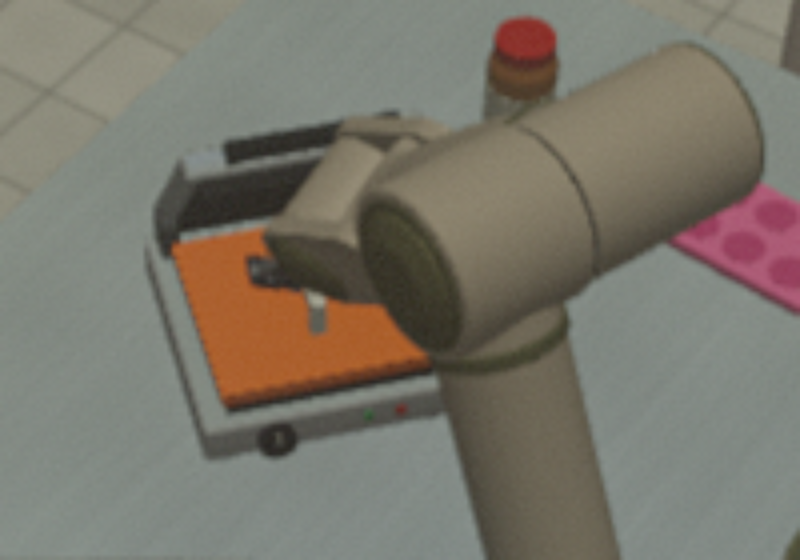

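The crop shows the cover raised level, with a dark gap under its front edge at (330,390) and the fingers on the handle at (300,290).

step_arm --plan '[{"offset": [-1.5, 0, -1.8], "rot": [0, 0, 0], "gripper": 0.5}, {"offset": [-3.2, 0, -3.7], "rot": [0, 0, 0], "gripper": 0.5}, {"offset": [-5, 0, -5.8], "rot": [0, 0, 0], "gripper": 0.5}, {"offset": [-6.9, 0, -8], "rot": [0, 0, 0], "gripper": 0.5}, {"offset": [-8.5, 0, -11], "rot": [0, 0, 0], "gripper": 0.5}, {"offset": [-10.2, 0, -14.5], "rot": [0, 0, 0], "gripper": 0.5}, {"offset": [-12.2, 0, -18.2], "rot": [0, 0, 0], "gripper": 0.5}, {"offset": [-12.2, 0, -18.2], "rot": [0, 0, 0], "gripper": 0.5}]'

```text
time_s: 4.85
eef_pos: [414.7, 18.3, 257.1]
ee_rot: [0.092, 0.906, -0.322, 0.261]
force: [0.2, 0.3, -3.6]
grip_width: 0.149
grip_force: 68.9
```

```bash
python3 - <<'E'
from h import *
s=sense(); print(s["joints"].round(2),s["eef_pos"],s["force"],s["grip_width"])
for yaw in(-20,0):
    T=tool(yaw,32); x=np.array([np.cos(np.radians(yaw)),np.sin(np.radians(yaw)),0])
    g=mat-6*x+[0,0,4+46]
    delta(g+[0,0,90],T,54)
E
```

```text
[-0.11  0.    2.08 -0.5   0.64  2.49] [414.66936711  18.26847199 257.1281157 ] [ 0.18357993  0.28103116 -3.60362201] 0.14949034950646023
offset cm [-12.32, -25.4, 0.73] rot [10.06, -0.15, -16.22] P [497.  278.8 185.8]
offset cm [-11.82, -24.35, 1.04] rot [20.68, -0.16, -33.17] P [494.9 267.  185.8]
```

step_arm --plan '[{"offset": [-1.2, -2.4, 0.1], "rot": [2.1, 0, -3.3], "gripper": 0.5}, {"offset": [-2.4, -4.9, 0.2], "rot": [4.1, 0, -6.6], "gripper": 0.5}, {"offset": [-3.6, -7.3, 0.3], "rot": [6.2, 0, -9.9], "gripper": 0.5}, {"offset": [-4.8, -9.8, 0.4], "rot": [8.2, 0, -13.2], "gripper": 0.5}, {"offset": [-5.9, -12.2, 0.5], "rot": [10.3, 0, -16.6], "gripper": 0.5}, {"offset": [-7.1, -14.6, 0.6], "rot": [12.4, 0, -19.9], "gripper": 0.5}, {"offset": [-8.3, -17, 0.7], "rot": [14.4, 0, -23.2], "gripper": 0.5}, {"offset": [-9.5, -19.5, 0.8], "rot": [16.5, 0, -26.5], "gripper": 0.5}, {"offset": [-10.6, -21.9, 0.9], "rot": [18.6, 0, -29.8], "gripper": 0.5}, {"offset": [-11.8, -24.3, 1], "rot": [20.7, -0.1, -33.2], "gripper": 0.5}, {"offset": [-11.8, -24.3, 1], "rot": [20.7, -0.1, -33.2], "gripper": 0.5}, {"offset": [-11.8, -24.3, 1], "rot": [20.7, -0.1, -33.2], "gripper": 0.5}]'

```text
time_s: 6.05
eef_pos: [496.5, 264.4, 183.2]
ee_rot: [0.001, 0.962, -0.001, 0.274]
force: [-0.5, -0.6, -3.4]
grip_width: 0.148
grip_force: 69.4
```

```bash
python3 - <<'E'
from h import *
s=sense(); print(s["joints"].round(2),s["eef_pos"],s["force"],s["grip_width"])
T=tool(0,32); g=mat+[-6,0,50]
delta(g+[0,0,12],T,54); delta(g,T,54)
c=cam("side"); im=c["color"][200:400,180:460,::-1]; cv2.imwrite("pics/s3.png",cv2.resize(im,None,fx=2.8,fy=2.8))
H,S,V=[c["hsv"][...,i].astype(int) for i in range(3)]
o=(H>5)&(H<18)&(S>170)&(V>150)&c["ok"]; p=c["W"][o]; print(len(p),p.mean(0),cv2.minAreaRect(p[:,:2].astype(np.float32)))
A=np.c_[p[:,:2],np.ones(len(p))]; print(np.linalg.lstsq(A,p[:,2],rcond=None)[0])
E
```

```text
[ 0.34  0.4   1.81 -0.43  0.44  2.26] [496.48714539 264.42871945 183.1561571 ] [-0.51761354 -0.57580164 -3.4303627 ] 0.14751562555239495
offset cm [-4.1, -0.26, 6.32] rot [0.11, 0.23, -0.07] P [494.9 267.  107.8]
offset cm [-4.74, -0.26, 7.34] rot [0.11, 0.23, -0.07] P [494.9 267.   95.8]
2083 [528.35505794 290.73006174 107.37007229] ((530.6484375, 267.7310791015625), (201.7517547607422, 196.90475463867188), 89.88081359863281)
[-8.16983947e-03 -8.57657723e-04  1.11935995e+02]
```

View pics/s3.png

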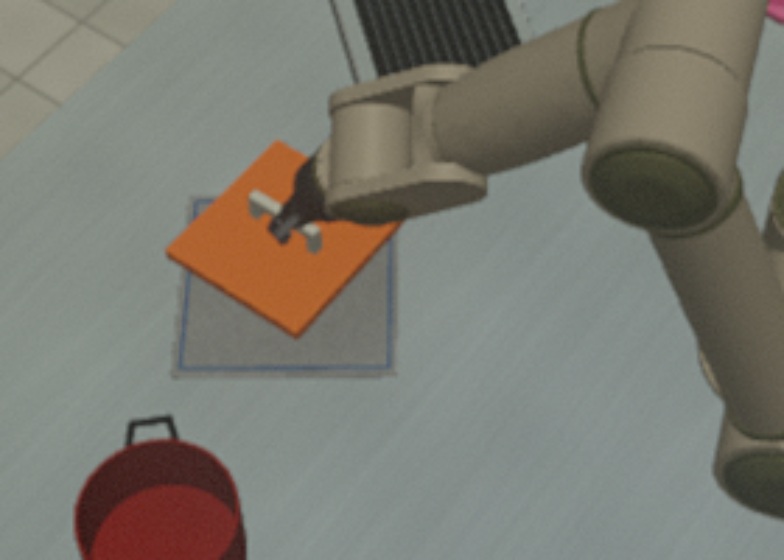

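The crop shows the cover hanging level above the mat, corners at (278,142), (168,255) and (297,337), mat border below at (180,365)–(392,370); the pot is clear.

step_arm --plan '[{"offset": [-0.9, 0, 1.5], "rot": [0, 0, 0], "gripper": 0.5}, {"offset": [-2.1, 0, 3.4], "rot": [0, 0.1, 0], "gripper": 0.5}, {"offset": [-3.3, 0, 5.2], "rot": [0, 0.1, 0], "gripper": 0.5}, {"offset": [-3.9, 0, 6.2], "rot": [0, 0.2, 0], "gripper": 0.5}, {"offset": [-4.2, 0, 6.7], "rot": [0, 0.2, 0], "gripper": 0.5}, {"offset": [-4.3, 0, 6.9], "rot": [0, 0.2, 0], "gripper": 0.5}, {"offset": [-4.3, 0, 6.9], "rot": [0, 0.2, 0], "gripper": 0.5}]'

```text
time_s: 6.8
eef_pos: [496.6, 264.2, 102.8]
ee_rot: [0.0, 0.961, -0.001, 0.276]
force: [-0.7, -0.1, -3.0]
grip_width: 0.154
grip_force: 69.3
```

step_arm --plan '[{"offset": [-0.1, 0, 0.2], "rot": [0, 0, 0], "gripper": 0.5}, {"offset": [-0.2, 0, 0.3], "rot": [0, 0, 0], "gripper": 0.5}, {"offset": [-0.2, 0, 0.3], "rot": [0, 0, 0], "gripper": 0.5}]'

```text
time_s: 7.1
eef_pos: [496.3, 264.6, 99.1]
ee_rot: [0.0, 0.961, -0.001, 0.276]
force: [-0.2, 1.1, -4.0]
grip_width: 0.152
grip_force: 69.4
```

step_arm --plan '[{"offset": [-0.1, 0, 0.1], "rot": [0, 0, 0], "gripper": 0.5}, {"offset": [-0.1, 0, 0.2], "rot": [0, 0, 0], "gripper": 0.5}, {"offset": [-0.1, 0, 0.2], "rot": [0, 0, 0], "gripper": 0.5}]'

```text
time_s: 7.4
eef_pos: [496.6, 264.6, 96.7]
ee_rot: [0.0, 0.961, -0.001, 0.276]
force: [-0.3, -0.2, -3.3]
grip_width: 0.151
grip_force: 69.4
```

step_arm --plan '[{"offset": [-0.05, 0, 0.1], "rot": [0, 0, 0], "gripper": 0.5}, {"offset": [-0.05, 0, 0.1], "rot": [0, 0, 0], "gripper": 0.5}]'

```text
time_s: 7.6
eef_pos: [496.9, 264.7, 96.4]
ee_rot: [0.0, 0.961, -0.001, 0.277]
force: [-3.7, -1.1, 3.8]
grip_width: 0.152
grip_force: 70.6
```

step_arm --plan '[{"offset": [0, 0, 0], "rot": [0, 0, 0], "gripper": 1.6}, {"offset": [0, 0, 0], "rot": [0, 0, 0], "gripper": 2.5}, {"offset": [0, 0, 0], "rot": [0, 0, 0], "gripper": 3.5}, {"offset": [0, 0, 0], "rot": [0, 0, 0], "gripper": 4.5}, {"offset": [0, 0, 0], "rot": [0, 0, 0], "gripper": 4.5}, {"offset": [0, 0, -2], "rot": [0, 0, 0], "gripper": 4.5}, {"offset": [0, 0, -6], "rot": [0, 0, 0], "gripper": 4.5}, {"offset": [0, 0, -10], "rot": [0, 0, 0], "gripper": 4.5}, {"offset": [0, 0, -15], "rot": [0, 0, 0], "gripper": 3}, {"offset": [0, 0, -19], "rot": [0, 0, 0], "gripper": 1}, {"offset": [0, 0, -19], "rot": [0, 0, 0], "gripper": 0}, {"offset": [0, 0, -19], "rot": [0, 0, 0], "gripper": 0}]'

```text
time_s: 8.8
eef_pos: [395.7, 264.9, 257.2]
ee_rot: [0.0, 0.961, -0.001, 0.277]
force: [-0.6, -0.8, -2.1]
grip_width: -0.003
grip_force: 0.0
```

```bash
cat >> h.py <<'E'
def bar(th):
    a=th+np.arctan2(13,258); r=np.hypot(13,258); return hinge-xh*r*np.cos(a)+[0,0,r*np.sin(a)]
E
python3 - <<'E'
from h import *
s=sense(); print(s["joints"].round(2),s["eef_pos"],s["force"],s["grip_width"])
c=cam("side"); t=cam("top")
H,S,V=[c["hsv"][...,i].astype(int) for i in range(3)]
o=(H>5)&(H<18)&(S>170)&(V>150)&c["ok"]; p=c["W"][o]; print(len(p),p.mean(0),cv2.minAreaRect(p[:,:2].astype(np.float32)))
A=np.c_[p[:,:2],np.ones(len(p))]; print(np.linalg.lstsq(A,p[:,2],rcond=None)[0])
# bar: dark points in the top view near its expected place
for n,k in(("side",c),("top",t)):
    d=k["W"]-hinge; X=d@xh; Y=d@yh; Z=d[...,2]; v=k["hsv"][...,2]
    r=np.hypot(X,Z); m=k["ok"]&(abs(Y)<60)&(r>246)&(r<275)&(Z>120)&(v<70)
    print(n,m.sum(),X[m].mean(),Z[m].mean(),np.percentile(Z[m],[5,95]),np.percentile(X[m],[5,95]),np.percentile(Y[m],[2,98]))
for th in(.9,.93,.96): print(th,(bar(th)-hinge)@xh,bar(th).round(0))
cv2.imwrite("pics/s4.png",cv2.resize(c["color"][130:370,180:500,::-1],None,fx=2.4,fy=2.4))
E
```

```text
[ 0.43  0.12  1.95 -0.41  0.59  2.29] [395.72497503 264.88791512 257.20215871] [-0.58719806 -0.8430179  -2.07280145] -0.0027125129006542598
2535 [526.95987576 272.98529244  20.58121867] ((532.1876220703125, 267.02423095703125), (205.96975708007812, 196.89224243164062), 89.63424682617188)
[-2.22068531e-03  3.73546003e-03  2.07317051e+01]
side 157 -148.68354579725244 219.5296472706374 [209.98908162 227.23222629] [-155.26705417 -141.10339353] [-58.9224316   56.57587015]
top 318 -148.38962611222 222.00199116513323 [214.83731387 227.28595142] [-155.85536331 -139.37446321] [-57.56755428  57.16876291]
0.9 -150.19212198867416 [ 577. -116.  295.]
0.93 -143.8201081986338 [ 582. -120.  300.]
0.96 -137.31866601878087 [ 587. -124.  304.]
```

View pics/s4.png

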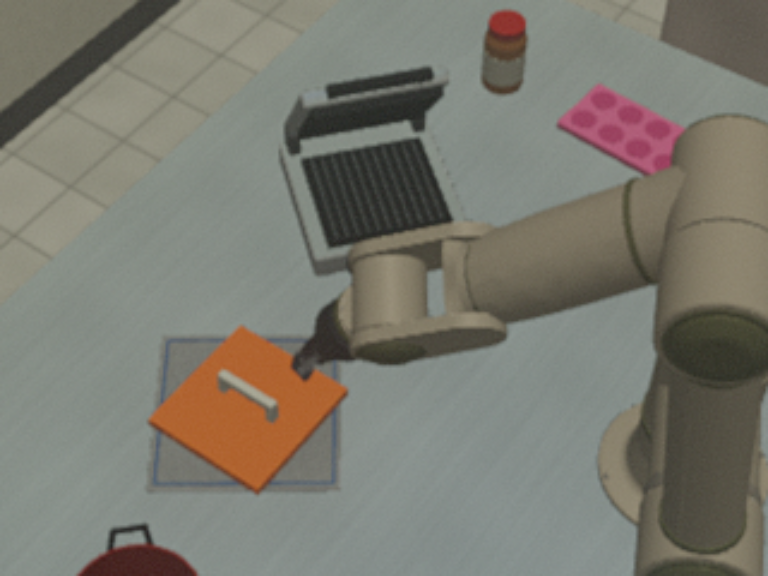

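Cover lies level inside the mat (corners (243,327), (150,420), (257,490), (347,392)), handle free; lid still open with its bar at (385,80).

```bash
python3 - <<'E'
from h import *
T=tool(YAW,0)
P,Rr=delta([450,60,370],T,73)
print(bar(.92))
delta(bar(.92)+[0,0,60],T,73,P,Rr)
delta(bar(.92)+[0,0,60],T,73)
E
```

```text
offset cm [14.53, 20.47, -13.0] rot [-10.83, -30.71, 38.07] P [450.  60. 443.]
[ 580.75810945 -118.7534373   298.14088001]
offset cm [21.43, 5.59, 1.19] rot [0.0, 0.0, 0.0] P [ 580.8 -118.8  431.1]
offset cm [25.01, 38.32, -5.04] rot [-10.83, -30.71, 38.07] P [ 580.8 -118.8  431.1]
```

step_arm --plan '[{"offset": [1, 0, -5], "rot": [0, 0, 0], "gripper": 0}, {"offset": [3, 1, -9], "rot": [-2, -6, 7], "gripper": 0}, {"offset": [6, 5, -13], "rot": [-4, -12, 14], "gripper": 0}, {"offset": [8, 9, -13], "rot": [-6, -18, 22], "gripper": 0}, {"offset": [10, 13, -13], "rot": [-8, -24, 30], "gripper": 0}, {"offset": [12, 17, -13], "rot": [-10, -28, 35], "gripper": 0}, {"offset": [14.5, 20.5, -13], "rot": [-10.8, -30.7, 38.1], "gripper": 0}, {"offset": [14.5, 20.5, -13], "rot": [-10.8, -30.7, 38.1], "gripper": 0}, {"offset": [14.5, 20.5, -13], "rot": [-10.8, -30.7, 38.1], "gripper": 0}, {"offset": [14.5, 20.5, -13], "rot": [-10.8, -30.7, 38.1], "gripper": 0}]'

```text
time_s: 9.9
eef_pos: [449.3, 60.3, 443.0]
ee_rot: [-0.001, 0.942, -0.335, 0.0]
force: [-0.8, -0.5, -0.1]
grip_width: 0.003
grip_force: 0.0
```

```bash
python3 - <<'E'
from h import *
T=tool(YAW,0); print(sense()["joints"].round(2),sense()["force"])
delta(bar(.92)+[0,0,60],T,73)
E
```

```text
[-0.13  0.09  1.42  0.    1.64  2.13] [-0.79315119 -0.53964164 -0.12689894]
offset cm [21.49, 5.6, 1.16] rot [-0.09, 0.03, 0.07] P [ 580.8 -118.8  431.1]
```

step_arm --plan '[{"offset": [4, 1, 0], "rot": [0, 0, 0], "gripper": 0}, {"offset": [8, 2.1, 0.3], "rot": [0, 0, 0], "gripper": 0}, {"offset": [12, 3.1, 0.6], "rot": [0, 0, 0], "gripper": 0}, {"offset": [16, 4.2, 0.9], "rot": [0, 0, 0], "gripper": 0}, {"offset": [20, 5.2, 1.1], "rot": [0, 0, 0], "gripper": 0}, {"offset": [21.5, 5.6, 1.2], "rot": [0, 0, 0], "gripper": 0}, {"offset": [21.5, 5.6, 1.2], "rot": [0, 0, 0], "gripper": 0}, {"offset": [21.5, 5.6, 1.2], "rot": [0, 0, 0], "gripper": 0}]'

```text
time_s: 10.7
eef_pos: [580.4, -118.0, 431.9]
ee_rot: [-0.001, 0.942, -0.335, 0.001]
force: [-0.1, 0.1, 1.0]
grip_width: 0.003
grip_force: 0.0
```

```bash
python3 - <<'E'
from h import *
T=tool(YAW,0); s=sense();print(s["joints"].round(2),s["force"])
delta(bar(.92)+[0,0,60],T,73)
for th in np.arange(.95,-.01,-.08): 
    b=bar(th)-bar(.92); print(round(th,2),"dx cm %.2f  dz(tool) from here to touch %.2f"%(b@xh/10,(s["eef_pos"][2]-73-10-bar(th)[2])/10))
E
```

```text
[-0.4   0.43  1.01  0.    1.7   1.85] [-0.1346533   0.09897767  1.01288602]
offset cm [0.07, 0.04, 0.08] rot [-0.14, -0.02, 0.1] P [ 580.8 -118.8  431.1]
0.95 dx cm 0.65  dz(tool) from here to touch 4.65
0.87 dx cm -1.05  dz(tool) from here to touch 5.84
0.79 dx cm -2.64  dz(tool) from here to touch 7.15
0.71 dx cm -4.12  dz(tool) from here to touch 8.59
0.63 dx cm -5.49  dz(tool) from here to touch 10.14
0.55 dx cm -6.72  dz(tool) from here to touch 11.80
0.47 dx cm -7.82  dz(tool) from here to touch 13.55
0.39 dx cm -8.77  dz(tool) from here to touch 15.38
0.31 dx cm -9.58  dz(tool) from here to touch 17.28
0.23 dx cm -10.23  dz(tool) from here to touch 19.25
0.15 dx cm -10.72  dz(tool) from here to touch 21.25
0.07 dx cm -11.05  dz(tool) from here to touch 23.29
```

step_arm --plan '[{"offset": [0, 0, 2], "rot": [0, 0, 0], "gripper": 0}, {"offset": [0, 0, 3.5], "rot": [0, 0, 0], "gripper": 0}, {"offset": [0, 0, 4.2], "rot": [0, 0, 0], "gripper": 0}, {"offset": [0, 0, 4.7], "rot": [0, 0, 0], "gripper": 0}, {"offset": [0, 0, 5.1], "rot": [0, 0, 0], "gripper": 0}, {"offset": [-0.3, 0, 5.4], "rot": [0, 0, 0], "gripper": 0}, {"offset": [-0.6, 0, 5.6], "rot": [0, 0, 0], "gripper": 0}]'

```text
time_s: 11.4
eef_pos: [576.0, -114.9, 378.2]
ee_rot: [-0.001, 0.942, -0.335, 0.002]
force: [-1.9, 2.3, 9.3]
grip_width: 0.002
grip_force: 4.5
```

step_arm --plan '[{"offset": [-0.4, 0, 0.4], "rot": [0, 0, 0], "gripper": 0}, {"offset": [-1.2, 0, 1], "rot": [0, 0, 0], "gripper": 0}, {"offset": [-2, 0, 1.7], "rot": [0, 0, 0], "gripper": 0}, {"offset": [-2.8, 0, 2.4], "rot": [0, 0, 0], "gripper": 0}, {"offset": [-3.5, 0, 3.1], "rot": [0, 0, 0], "gripper": 0}, {"offset": [-4.2, 0, 3.9], "rot": [0, 0, 0], "gripper": 0}]'

```text
time_s: 12.0
eef_pos: [543.0, -87.4, 339.8]
ee_rot: [-0.002, 0.942, -0.335, 0.002]
force: [-5.1, 5.8, 10.6]
grip_width: 0.004
grip_force: 5.4
```

```bash
python3 - <<'E'
from h import *
s=sense(); P=s["eef_pos"]-[0,0,83]; print(s["force"]@xh,s["force"]@yh,s["force"][2])
from scipy.optimize import brentq
th=brentq(lambda t:bar(t)[2]-P[2],0,1.2); print("th",th,"tip ahead of bar along x,y mm",(P-bar(th))@xh,(P-bar(th))@yh)
for t in np.arange(th-.04,0,-.04): d=bar(t)-bar(th); print(round(t,3),(d@xh/10).round(2),(-d[2]/10).round(2))
E
```

```text
-7.6573037389950995 1.2760706249694656 10.601537251814838
th 0.6771335712263218 tip ahead of bar along x,y mm -2.0635340141377974 0.4365728577122703
0.637 -0.67 0.79
0.597 -1.31 1.6
0.557 -1.92 2.43
0.517 -2.49 3.29
0.477 -3.03 4.18
0.437 -3.53 5.08
0.397 -4.0 6.0
0.357 -4.42 6.94
0.317 -4.81 7.9
0.277 -5.17 8.87
0.237 -5.48 9.85
0.197 -5.75 10.85
0.157 -5.99 11.86
0.117 -6.18 12.87
0.077 -6.33 13.89
0.037 -6.44 14.92
```

step_arm --plan '[{"offset": [-0.5, 0, 0.9], "rot": [0, 0, 0], "gripper": 0}, {"offset": [-1.1, 0, 1.7], "rot": [0, 0, 0], "gripper": 0}, {"offset": [-1.7, 0, 2.5], "rot": [0, 0, 0], "gripper": 0}, {"offset": [-2.3, 0, 3.4], "rot": [0, 0, 0], "gripper": 0}, {"offset": [-2.8, 0, 4.3], "rot": [0, 0, 0], "gripper": 0}, {"offset": [-3.3, 0, 5.2], "rot": [0, 0, 0], "gripper": 0}, {"offset": [-3.8, 0, 6.1], "rot": [0, 0, 0], "gripper": 0}, {"offset": [-4.2, 0, 7], "rot": [0, 0, 0], "gripper": 0}, {"offset": [-4.6, 0, 8], "rot": [0, 0, 0], "gripper": 0}, {"offset": [-5, 0, 9], "rot": [0, 0, 0], "gripper": 0}, {"offset": [-5.3, 0, 10], "rot": [0, 0, 0], "gripper": 0}]'

```text
time_s: 13.1
eef_pos: [502.8, -54.8, 237.6]
ee_rot: [-0.001, 0.942, -0.335, 0.001]
force: [-1.4, 3.9, 5.3]
grip_width: -0.003
grip_force: 2.5
```

```bash
python3 - <<'E'
from h import *
s=sense(); P=s["eef_pos"]-[0,0,83]; print(s["force"]@xh,s["force"]@yh,s["force"][2])
from scipy.optimize import brentq
th=brentq(lambda t:bar(t)[2]-P[2],-.1,1.2); print("th",th,"tip ahead of bar along x,y mm",(P-bar(th))@xh,(P-bar(th))@yh)
for t in (.12,.09,.06,.03,.01,0): d=bar(t)-bar(th); print(round(t,3),(d@xh/10).round(2),(-d[2]/10).round(2))
E
```

```text
-3.5265141302920027 2.147458485201297 5.3210362925005406
th 0.22228848914011085 tip ahead of bar along x,y mm 1.949053694649254 0.31628742812567867
0.12 -0.58 2.58
0.09 -0.7 3.34
0.06 -0.8 4.11
0.03 -0.87 4.88
0.01 -0.91 5.4
0 -0.92 5.66
```

step_arm --plan '[{"offset": [-0.2, 0, 0.7], "rot": [0, 0, 0], "gripper": 0}, {"offset": [-0.4, 0, 1.4], "rot": [0, 0, 0], "gripper": 0}, {"offset": [-0.6, 0, 2.1], "rot": [0, 0, 0], "gripper": 0}, {"offset": [-0.8, 0, 2.8], "rot": [0, 0, 0], "gripper": 0}, {"offset": [-0.9, 0, 3.4], "rot": [0, 0, 0], "gripper": 0}, {"offset": [-1, 0, 3.9], "rot": [0, 0, 0], "gripper": 0}, {"offset": [-1.05, 0, 4.3], "rot": [0, 0, 0], "gripper": 0}, {"offset": [-1.1, 0, 4.6], "rot": [0, 0, 0], "gripper": 0}, {"offset": [-1.1, 0, 4.8], "rot": [0, 0, 0], "gripper": 0}]'

```text
time_s: 14.0
eef_pos: [494.5, -48.5, 188.7]
ee_rot: [-0.001, 0.942, -0.335, 0.001]
force: [1.0, 1.3, 3.8]
grip_width: 0.001
grip_force: 2.1
```

step_arm --plan '[{"offset": [0, 0, 0.15], "rot": [0, 0, 0], "gripper": 0}, {"offset": [0, 0, 0.3], "rot": [0, 0, 0], "gripper": 0}]'

```text
time_s: 14.2
eef_pos: [494.3, -48.3, 185.8]
ee_rot: [-0.001, 0.942, -0.335, 0.0]
force: [0.7, 2.3, 4.6]
grip_width: -0.001
grip_force: 2.2
```

Expected stop is near z = 181; small steps now.

step_arm --plan '[{"offset": [0, 0, 0.1], "rot": [0, 0, 0], "gripper": 0}, {"offset": [0, 0, 0.2], "rot": [0, 0, 0], "gripper": 0}]'

```text
time_s: 14.4
eef_pos: [494.2, -48.2, 183.7]
ee_rot: [-0.001, 0.942, -0.335, 0.0]
force: [-0.1, 3.3, 4.3]
grip_width: -0.001
grip_force: 2.2
```

step_arm --plan '[{"offset": [0, 0, 0.1], "rot": [0, 0, 0], "gripper": 0}, {"offset": [0, 0, 0.1], "rot": [0, 0, 0], "gripper": 0}]'

```text
time_s: 14.6
eef_pos: [494.2, -48.3, 182.6]
ee_rot: [-0.001, 0.942, -0.335, 0.0]
force: [-0.3, 0.7, 2.3]
grip_width: 0.001
grip_force: 1.0
```

step_arm --plan '[{"offset": [0, 0, 0.1], "rot": [0, 0, 0], "gripper": 0}, {"offset": [0, 0, 0.1], "rot": [0, 0, 0], "gripper": 0}]'

```text
time_s: 14.8
eef_pos: [494.2, -48.4, 181.7]
ee_rot: [-0.001, 0.942, -0.335, 0.0]
force: [-1.0, 1.2, 2.9]
grip_width: -0.001
grip_force: 1.1
```

step_arm --plan '[{"offset": [0, 0, 0.08], "rot": [0, 0, 0], "gripper": 0}, {"offset": [0, 0, 0.08], "rot": [0, 0, 0], "gripper": 0}]'

```text
time_s: 15.0
eef_pos: [494.3, -48.4, 181.0]
ee_rot: [-0.001, 0.942, -0.335, 0.001]
force: [-2.0, 1.4, 3.9]
grip_width: -0.001
grip_force: 1.4
```

step_arm --plan '[{"offset": [0, 0, 0.08], "rot": [0, 0, 0], "gripper": 0}, {"offset": [0, 0, 0.08], "rot": [0, 0, 0], "gripper": 0}]'

```text
time_s: 15.2
eef_pos: [494.4, -48.4, 180.5]
ee_rot: [-0.001, 0.942, -0.335, 0.001]
force: [-3.1, 2.5, 7.0]
grip_width: -0.004
grip_force: 3.2
```

step_arm --plan '[{"offset": [0, 0, 0.08], "rot": [0, 0, 0], "gripper": 0}, {"offset": [0, 0, 0.08], "rot": [0, 0, 0], "gripper": 0}]'

```text
time_s: 15.4
eef_pos: [494.4, -48.4, 180.3]
ee_rot: [-0.001, 0.942, -0.335, 0.001]
force: [-6.3, 1.3, 12.8]
grip_width: 0.001
grip_force: 6.8
```

step_arm --plan '[{"offset": [0, 0, 0.08], "rot": [0, 0, 0], "gripper": 0}, {"offset": [0, 0, 0.08], "rot": [0, 0, 0], "gripper": 0}]'

```text
time_s: 15.6
eef_pos: [494.4, -48.4, 180.2]
ee_rot: [-0.001, 0.942, -0.335, 0.001]
force: [-8.7, 2.9, 19.8]
grip_width: 0.0
grip_force: 10.4
```

At the stop, with 21 N. Hold, then lift clear slowly.

step_arm --plan '[{"offset": [0, 0, 0], "rot": [0, 0, 0], "gripper": 0}, {"offset": [0, 0, 0], "rot": [0, 0, 0], "gripper": 0}, {"offset": [0, 0, 0], "rot": [0, 0, 0], "gripper": 0}, {"offset": [0, 0, 0], "rot": [0, 0, 0], "gripper": 0}, {"offset": [0, 0, 0], "rot": [0, 0, 0], "gripper": 0}, {"offset": [0, 0, 0], "rot": [0, 0, 0], "gripper": 0}]'

```text
time_s: 16.2
eef_pos: [494.4, -48.4, 180.2]
ee_rot: [-0.001, 0.942, -0.335, 0.001]
force: [-9.3, 3.7, 21.5]
grip_width: 0.003
grip_force: 10.4
```

step_arm --plan '[{"offset": [0, 0, -0.3], "rot": [0, 0, 0], "gripper": 0}, {"offset": [0, 0, -0.8], "rot": [0, 0, 0], "gripper": 0}, {"offset": [0, 0, -2], "rot": [0, 0, 0], "gripper": 0}, {"offset": [0, 0, -5], "rot": [0, 0, 0], "gripper": 0}, {"offset": [0, 0, -9], "rot": [0, 0, 0], "gripper": 0}, {"offset": [0, 0, -12], "rot": [0, 0, 0], "gripper": 0}, {"offset": [0, 0, -12], "rot": [0, 0, 0], "gripper": 0}, {"offset": [0, 0, -12], "rot": [0, 0, 0], "gripper": 0}]'

```text
time_s: 17.0
eef_pos: [494.1, -48.6, 299.1]
ee_rot: [-0.001, 0.942, -0.335, 0.001]
force: [-0.0, -0.7, -0.5]
grip_width: 0.001
grip_force: 0.0
```

```bash
python3 - <<'E'
from h import *
s=sense(); print(s["force"],s["dq"].round(3),s["time_s"])
c=cam("side"); t=cam("top")
for n,k in(("side",c),("top",t)):
    d=k["W"]-hinge; X=d@xh; Y=d@yh; Z=d[...,2]
    m=k["ok"]&(abs(Y)<95)&(X>-215)&(X<-20)&(Z>-30)&(Z<60)
    print(n,m.sum(),"lid top slope",np.polyfit(X[m],Z[m],1),"med z",np.median(Z[m]))
H,S,V=[c["hsv"][...,i].astype(int) for i in range(3)]
o=(H>5)&(H<18)&(S>170)&(V>150)&c["ok"]; p=c["W"][o]; print(len(p),cv2.minAreaRect(p[:,:2].astype(np.float32)))
cv2.imwrite("pics/s5.png",cv2.resize(c["color"][130:370,180:500,::-1],None,fx=2.4,fy=2.4))
E
```

```text
[-0.0199414  -0.68740489 -0.47355628] [-0.002  0.027  0.032  0.002 -0.007  0.   ] 17.0
side 1587 lid top slope [ 0.03899039 34.0531124 ] med z 29.540986635113853
top 2210 lid top slope [1.95867732e-03 2.84268144e+01] med z 28.213239212969455
2575 ((531.0413208007812, 266.29547119140625), (203.9298858642578, 197.471435546875), 89.8212661743164)
```

View pics/s5.png

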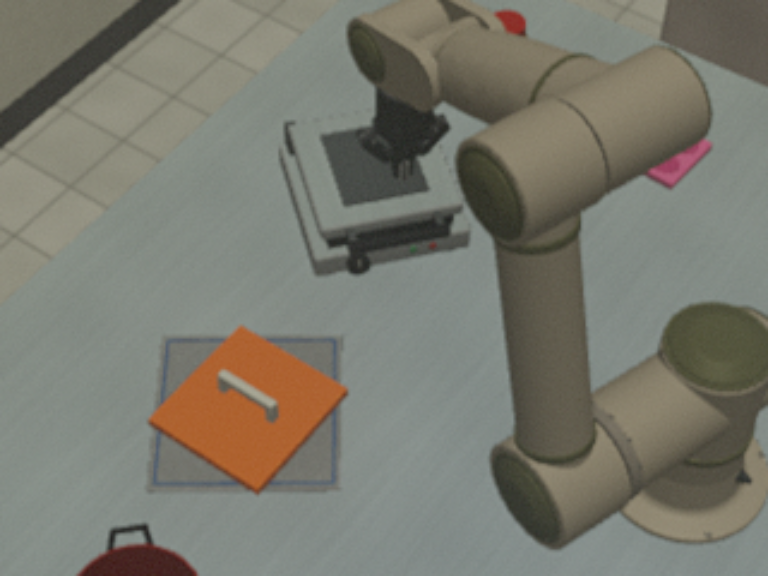

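The lid is shut level with its bar at (395,235), the cover lies on the mat at (248,408), and the gripper hangs free above the press.

```bash
python3 -c "
from rig import *
print(finish_job())"
```

```text
the job is handed in; nothing more can be done
None
```

The job is handed in, though the hand-in returned no verdict: the cover lies level and released near the middle of the mat, and the lid was lowered without slamming, pressed at about 20 N for 0.6 s and left shut, with the arm clear.

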